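# Line up the reagent bottles by height

## Task

Line up the four white red-capped bottles on the tray in order of height, one upright in the middle of each round mark: the tallest on the mark next to the blue end bar, then down to the shortest next to the white end bar. Don't tip any bottle over, and leave the brown bottle where it stands.

Things in the scene. Friction and masses are not known exactly. Their poses are not given: they have to be found in the camera images.
- tiny_center (a point): white plastic reagent bottle with a red screw cap, 56 mm tall, 38 mm diameter, loose, closed, standing upright; round and plain, body straight-sided up to 19 mm below the top, the cap (top 16 mm) 33 mm in diameter. The point is its centre, 28 mm above its underside; z up along the bottle. About 50 g. Easily gripped across the body just below the cap.
- small_center (a point): white plastic reagent bottle with a red screw cap, 72 mm tall, 42 mm diameter, loose, closed, standing upright; round and plain, body straight-sided up to 19 mm below the top, the cap (top 16 mm) 36 mm in diameter. The point is its centre, 36 mm above its underside; z up along the bottle. About 80 g. Easily gripped across the body just below the cap.
- medium_center (a point): white plastic reagent bottle with a red screw cap, 88 mm tall, 46 mm diameter, loose, closed, standing upright; round and plain, body straight-sided up to 19 mm below the top, the cap (top 16 mm) 40 mm in diameter. The point is its centre, 44 mm above its underside; z up along the bottle. About 120 g. Easily gripped across the body just below the cap.
- tall_center (a point): white plastic reagent bottle with a red screw cap, 104 mm tall, 50 mm diameter, loose, closed, standing upright; round and plain, body straight-sided up to 19 mm below the top, the cap (top 16 mm) 43 mm in diameter. The point is its centre, 52 mm above its underside; z up along the bottle. About 160 g. Easily gripped across the body just below the cap.
- amber_center (a point): brown bottle with a black cap, 80 mm tall, 44 mm diameter, loose, standing among the white ones; not part of the job. The point is its centre, 40 mm above its underside.
- mark1: white-rimmed grey round mark on the tray, a fixed disc 68 mm in diameter and 2 mm thick; origin at the centre of its underside, so a bottle stands 2 mm above it (10 mm above the bench); z up, x along the tray. The four marks form one straight row along the tray, mark1, mark2, mark3, mark4 in that order, 78 mm apart. The tray is a fixed grey slab 380 x 90 x 8 mm on the bench.
- mark2: white-rimmed grey round mark on the tray, a fixed disc 68 mm in diameter and 2 mm thick; origin at the centre of its underside, so a bottle stands 2 mm above it (10 mm above the bench); z up, x along the tray. The four marks form one straight row along the tray, mark1, mark2, mark3, mark4 in that order, 78 mm apart. The tray is a fixed grey slab 380 x 90 x 8 mm on the bench.
- mark3: white-rimmed grey round mark on the tray, a fixed disc 68 mm in diameter and 2 mm thick; origin at the centre of its underside, so a bottle stands 2 mm above it (10 mm above the bench); z up, x along the tray. The four marks form one straight row along the tray, mark1, mark2, mark3, mark4 in that order, 78 mm apart. The tray is a fixed grey slab 380 x 90 x 8 mm on the bench.
- mark4: white-rimmed grey round mark on the tray, a fixed disc 68 mm in diameter and 2 mm thick; origin at the centre of its underside, so a bottle stands 2 mm above it (10 mm above the bench); z up, x along the tray. The four marks form one straight row along the tray, mark1, mark2, mark3, mark4 in that order, 78 mm apart. The tray is a fixed grey slab 380 x 90 x 8 mm on the bench.
- blue_stop: blue bar across one end of the tray, fixed, 16 x 90 mm and 20 mm high (top 28 mm above the bench), 58 mm beyond the centre of the end mark beside it (which may be mark1 or mark4); a like bar in white closes the other end. Origin at the centre of its underside, 8 mm above the bench; x along the tray.
Things that resemble listed ones, but are neither listed nor needed, are in the scene too. What is shaped like the part that bears medium_center but green or purple is not meant.

How it is judged:
At the end, for the whole second after the job is handed in: The four white bottles stand upright (within 0.1 rad) and at rest on the tray's marks, each within 13 mm of its mark's centre and at standing height (within 5 mm), in falling order of height from the blue bar to the white bar (((horizontal distance between blue_stop and mark1 below 0.1 m and horizontal distance between tall_center and mark1 below 0.013 m and z of tall_center in the frame of mark1 between 0.049 and 0.059 m and horizontal distance between medium_center and mark2 below 0.013 m and z of medium_center in the frame of mark2 between 0.041 and 0.051 m and horizontal distance between small_center and mark3 below 0.013 m and z of small_center in the frame of mark3 between 0.033 and 0.043 m and horizontal distance between tiny_center and mark4 below 0.013 m and z of tiny_center in the frame of mark4 between 0.025 and 0.035 m) or (horizontal distance between blue_stop and mark4 below 0.1 m and horizontal distance between tall_center and mark4 below 0.013 m and z of tall_center in the frame of mark4 between 0.049 and 0.059 m and horizontal distance between medium_center and mark3 below 0.013 m and z of medium_center in the frame of mark3 between 0.041 and 0.051 m and horizontal distance between small_center and mark2 below 0.013 m and z of small_center in the frame of mark2 between 0.033 and 0.043 m and horizontal distance between tiny_center and mark1 below 0.013 m and z of tiny_center in the frame of mark1 between 0.025 and 0.035 m)) and angle between each of tall_center, medium_center, small_center, tiny_center's own z axis and vertical below 0.1 rad and linear speed of each of tall, medium, small, tiny below 0.02 m/s and angular speed of each of tall, medium, small, tiny below 0.2 rad/s); the robot touches nothing.
It fails at once if a bottle is tipped over (more than 0.6 rad) (angle between any of tall_center, medium_center, small_center, tiny_center, amber_center's own z axis and vertical above 0.6 rad).
It fails at once if the brown bottle is moved by more than 30 mm (distance of amber_center from where it was at the start of the episode above 0.03 m).
It also fails if it takes over 109 s, if anything falls off the work surface, if the arm or the gripper's body presses on something with over 40 N, if the wrist force passes 120 N, or if a joint passes its speed limit or range.

## Robot

A 7-joint arm with a two-finger parallel gripper is mounted at the origin on the work surface. World frame = base frame: x ahead of the robot, y to its left, z up, the work surface at z = 0. Lengths are in m, angles in rad, forces in N, time in s.
With the tool pointing down it reaches from about 0.425 to 1.025 m from the base axis. Payload 9.4 kg.
Tool frame: the origin (TCP) lies at the very end of the fingers, on their centre line; the grasp point (between the pads) lies 19 mm behind it; z points along the fingers, y is the line along which they close (so a half turn about z gives the same grasp; the last joint's range is limited). The gripper opens to 85 mm and grips with 20 to 120 N. Pads are 22 mm wide; open, the fingers measure 114 mm over their backs; the gripper's body (76 mm by 85 mm) begins 54 mm behind the grasp point. The pads swing forward as they close: fully open they stand 13 mm farther back than shut.
Start: joints at [-0.077, 0.599, -0.003, 1.599, 0.002, 0.943, -0.08], TCP at [0.725, -0, 0.231] pointing down, gripper open.
Joint ranges: [-2.57, 2.57], [-0.35, 1.97], [-1.29, 1.29], [0.11, 2.56], [-1.05, 4.19], [0.11, 1.86], [-2.63, 2.63]. Speed limits (rad/s): [2.22, 2.22, 3.01, 3.01, 3.14, 3.14, 3.14].

## Interface

Orientations are given as [roll, pitch, yaw] about the fixed x, y, z axes, in that order (R = Rz(yaw) Ry(pitch) Rx(roll)).
In Python, from plant import env gives the robot as it stands. The module is installed in compiled form; this text tells all that it offers.
- The arm moves only by the tool servo_tool, never from a script. Its argument "deltas" is a list of rows, each an object with "claw": the finger opening in cm, from 0 to 8.54; "travel": the shift along the tool's x, y, z in cm, a list of three; "rotation": the turn, a rotation vector about the tool's x, y, z in rad, a list of three. In form: [{"claw": claw, "travel": [tx, ty, tz], "rotation": [rx, ry, rz]}, ...]. A call has 1 to 5 rows; each row is the pose to reach, as a shift and turn from the pose commanded when the call began, along the tool's axes at that moment; what a row does not reach only later rows make up. A row lasts 1/10 s, in which the tool goes at most 50 mm and 8.59 degrees, less where a joint would pass 70% of its speed; a pose out of reach is approached as far as the arm can. A call with a gripper value outside its range is refused whole. The fingers move at their own pace and stop on an object; "grip_force" is the grip in N (left out, the last holds). Time passes only in rows, so rows that repeat a pose let the fingers close. It gives the time, the measured TCP pose, the force, the opening and the grip force at its end, in the units of the state.
- env.read_state(): the state, without advancing time (a new reading comes with each control period).
- env.camera(name): name is "scene" or "side" or "wrist"; returns (picture, depth): 400x640x3 uint8, red, green, blue; 400x640 float32, m along the optical axis (not along the pixel's ray), 0 where there is no reading.
- env.camera_info(name): a dict with "fx", "fy", "cx", "cy" (pixels), "rvec" (rotation vector, rad) and "tvec" (3), from world to camera coordinates, as OpenCV has them. Camera axes: x right, y down, z forward; pixel columns grow to the right and rows downward; lengths in m; the calibration is good to about 2 mm. A picture is of the moment at which its call begins: read the wrist's pose just before it. camera_info takes no time and is no camera call; for the wrist camera it gives the pose at the moment of the call.
- env.hand_in(): hands the job in; it is judged then, once.
The state is a dict: "time_s": time; "qpos": joint angles; "joint_vel": joint speeds; "joint_efforts": joint torques, N m; "position": TCP position; "tool_rot": TCP orientation; "contact_force": force on the tool from outside, world axes, zero at the start; "ft_torque": the same for the moment, N m; "opening": opening from 0.0 (shut) to 1.0 (fully open); "finger_force": force on a finger pad.
Only numpy, scipy, OpenCV 4.12 (cv2) and the standard library are available. Lean on these libraries where they do the work, as an engineer would, in place of code of your own. Each camera call takes 0.05 s, during which the arm holds its last target. There are 200 camera calls.

## Working session

There is one attempt and no reset: what is moved stays moved. The work goes in short steps, Python scripts to look and compute and a tool call to move; the robot and the scene stay as the last step left them, time stands still between calls to the robot, and variables do not carry over. Pictures are saved under pics/ and viewed, at most 14 in all, crops included, and the job is handed in when it is done.

Besides the shell and the picture viewer there is one more tool, called after "Emit:" in YAML: its name, and indented under it one key for each argument. servo_tool: Moves the arm, as the interface text tells. Its arguments: {"type":"object","properties":{"deltas":{"type":"array"},"grip_force":{"type":"number"}},"required":["deltas"]}

```bash
mkdir -p pics; cat > h.py <<'E'
import numpy as np, cv2
from plant import env
def grab(n):
    i=env.camera_info(n); im,d=env.camera(n); return im,d,i
def cloud(d,i):
    R,_=cv2.Rodrigues(np.array(i["rvec"],float)); t=np.array(i["tvec"],float).ravel()
    v,u=np.mgrid[:d.shape[0],:d.shape[1]]
    c=np.stack([(u-i["cx"])/i["fx"]*d,(v-i["cy"])/i["fy"]*d,d],-1)
    return (c-t)@R
E
python3 - <<'E'
from h import *
for n in("scene","side"):
    im,d,i=grab(n); cv2.imwrite(f"pics/{n}0.png",im[...,::-1]); np.savez(f"{n}0.npz",im=im,d=d,P=cloud(d,i))
    R,_=cv2.Rodrigues(np.array(i["rvec"],float));print(n,-R.T@np.ravel(i["tvec"]),R[2])
print(env.read_state())
E
```

```text
scene [1.13878379 0.56977055 0.64471082] [-0.57009001 -0.61308989 -0.54691696]
side [0.29246484 0.71640867 0.71386885] [ 0.22977958 -0.74933982 -0.6210404 ]
{'time_s': 0.1, 'qpos': array([-0.07671812,  0.6000825 , -0.0025511 ,  1.60005745,  0.00182082,
        0.94290884, -0.07981361]), 'joint_vel': array([-0.00077765, -0.00206224, -0.00066373, -0.00270461,  0.00055244,
        0.00060258, -0.0010258 ]), 'joint_efforts': array([ 5.48369339e-03, -7.77996039e+01,  1.57005854e+00, -2.58627266e+01,
        1.26505349e-02,  5.64093614e-03,  1.40001674e-05]), 'position': array([ 7.24569884e-01, -8.96256777e-07,  2.30473504e-01]), 'tool_rot': array([-3.14014592e+00,  1.47165824e-04,  1.57087808e+00]), 'contact_force': array([ 0.04282157, -0.5891671 ,  0.09885234]), 'ft_torque': array([ 0.01507817, -0.00773938,  0.02937615]), 'finger_force': 0.0, 'opening': 1.0017571104996899}
```

View pics/scene0.png

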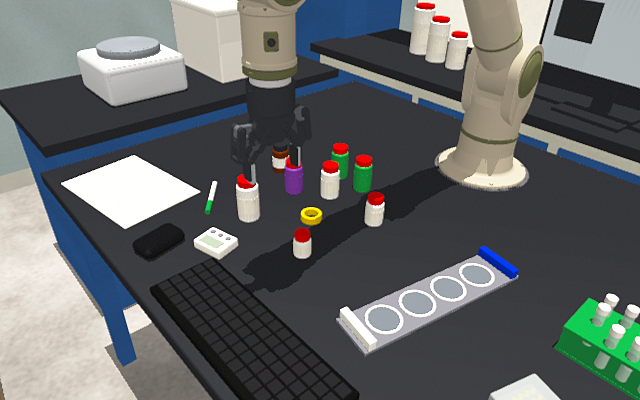

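View pics/side0.png

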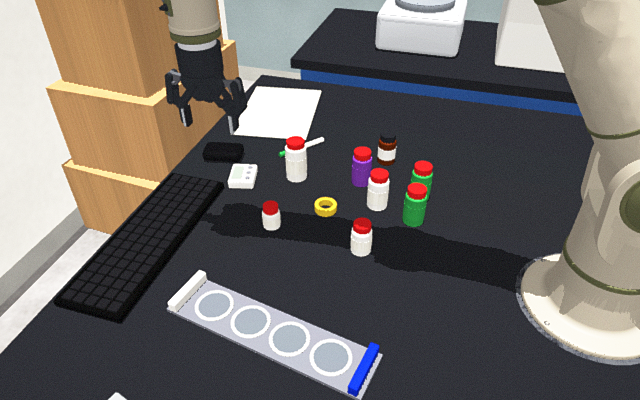

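Scene view: the white bottles are at (248,198), (330,180), (374,209) and (302,243). Things that could be mistaken for them are purple (293,175), green (340,160) and (363,173), brown (281,158), and the three shelf bottles at (425–457,30), which are off the bench. The tray is at (430,300), with its blue bar at (498,262) and white bar at (357,329). Next I'll measure the caps and the marks.

```bash
python3 - <<'E'
from h import *
for n in("scene","side"):
    z=np.load(n+"0.npz"); im,P=z["im"],z["P"]; hsv=cv2.cvtColor(im,cv2.COLOR_RGB2HSV); H,S,V=[hsv[...,k].astype(int) for k in range(3)]
    ok=(z["d"]>0)&(P[...,0]>0.2)&(P[...,0]<1.1)&(abs(P[...,1])<0.6)
    red=((H<6)|(H>174))&(S>170)&(V>90)&ok
    N,L,st,c=cv2.connectedComponentsWithStats(red.astype(np.uint8))
    for k in range(1,N):
        if st[k,4]<40: continue
        p=P[L==k]; zt=np.percentile(p[:,2],97); top=p[p[:,2]>zt-0.004]
        (cx,cy),r=cv2.minEnclosingCircle(top[:,:2].astype(np.float32))
        print(n,"cap",c[k].round(),"top",zt.round(4),"xy",round(cx,4),round(cy,4),"r",round(r,4),"topmean",top[:,:2].mean(0).round(4))
    for nm,m in(("blue",(H>105)&(H<130)&(S>180)),("white",(S<40)&(V>200))):
        m=m&ok&(P[...,2]>0.023)&(P[...,2]<0.033)&(P[...,1]>.1)
        N,L,st,c=cv2.connectedComponentsWithStats(m.astype(np.uint8))
        for k in range(1,N):
            if st[k,4]>60:
                p=P[L==k][:,:2].astype(np.float32); print(n,nm,cv2.minAreaRect(p),p.mean(0),P[L==k][:,2].mean())
    g=(ok&(P[...,2]>0.003)&(P[...,2]<0.016)&(S<50)&(V>195)).astype(np.uint8)
    cs,_=cv2.findContours(g,cv2.RETR_CCOMP,cv2.CHAIN_APPROX_NONE)
    for q in cs:
        if 250<cv2.contourArea(q)<3000:
            q=q[:,0]; p=P[q[:,1],q[:,0]]; (cx,cy),r=cv2.minEnclosingCircle(p[:,:2].astype(np.float32)); print(n,"ring",q.mean(0).round(),round(cx,4),round(cy,4),round(r,4),p[:,2].mean().round(4))
    bl=(V<45)&ok&(P[...,2]>0.05)&(P[...,2]<0.1)&(P[...,0]<.7)
    N,L,st,c=cv2.connectedComponentsWithStats(bl.astype(np.uint8))
    for k in range(1,N):
        if st[k,4]>30: print(n,"dark",c[k].round(),P[L==k].mean(0).round(3),P[L==k][:,2].max())
E
```

```text
scene cap [340. 148.] top 0.0902 xy 0.3431 -0.2235 r 0.0206 topmean [ 0.3439 -0.2215]
scene cap [363. 160.] top 0.0906 xy 0.345 -0.135 r 0.0191 topmean [ 0.345  -0.1345]
scene cap [290. 164.] top 0.2519 xy 0.6812 -0.0095 r 0.0005 topmean [ 0.6811 -0.0096]
scene cap [330. 166.] top 0.0905 xy 0.4309 -0.166 r 0.0205 topmean [ 0.4319 -0.1649]
scene cap [243. 182.] top 0.1069 xy 0.7084 -0.1216 r 0.1366 topmean [ 0.6589 -0.2052]
scene cap [375. 198.] top 0.0747 xy 0.4311 -0.0131 r 0.0195 topmean [ 0.4327 -0.0119]
scene cap [302. 234.] top 0.0583 xy 0.633 -0.0313 r 0.0172 topmean [ 0.6339 -0.0312]
scene blue ((0.3627011775970459, 0.2652984857559204), (0.0896279364824295, 0.01966250315308571), 80.07782745361328) [0.3641089  0.26775894] 0.028242140877200648
scene white ((0.7049378752708435, 0.20120032131671906), (0.0908672884106636, 0.017243457958102226), 79.1785659790039) [0.7063492  0.20408759] 0.028612493154363528
scene ring [383. 319.] 0.6466 0.2102 0.0368 0.0098
scene ring [384. 319.] 0.6476 0.2115 0.0315 0.0113
scene ring [417. 303.] 0.5695 0.2264 0.0382 0.0098
scene ring [417. 303.] 0.
[... 577 characters left out ...]
9 xy 0.4286 -0.1671 r 0.0202 topmean [ 0.4277 -0.166 ]
side cap [417. 190.] top 0.0897 xy 0.3412 -0.1368 r 0.0208 topmean [ 0.3422 -0.136 ]
side cap [270. 207.] top 0.0574 xy 0.6313 -0.0332 r 0.0172 topmean [ 0.6305 -0.0323]
side cap [362. 225.] top 0.0735 xy 0.4297 -0.0138 r 0.0194 topmean [ 0.4296 -0.0133]
side blue ((0.35959339141845703, 0.26433536410331726), (0.09068550914525986, 0.016293128952383995), 79.10247039794922) [0.35953996 0.2669756 ] 0.027754009383704197
side white ((0.7031780481338501, 0.20033948123455048), (0.0908205583691597, 0.017862940207123756), 79.86228942871094) [0.70255923 0.20241407] 0.027153595483800336
side dark [388. 139.] [ 0.441 -0.336  0.073] 0.0802802087358782
```

```bash
python3 - <<'E'
import cv2
im=cv2.imread("pics/scene0.png"); cv2.imwrite("pics/crop0.png",cv2.resize(im[130:270,220:400],None,fx=4,fy=4))
E
```

```text
(no output)
```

View pics/crop0.png

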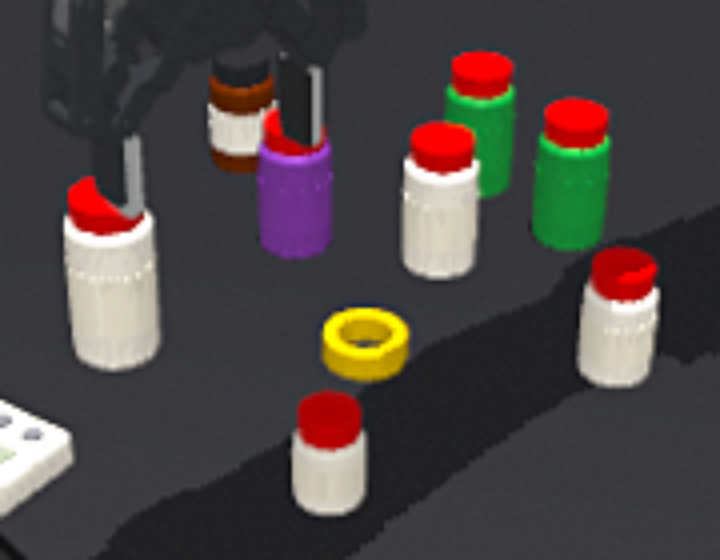

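The crop confirms the four white, red-capped bottles: tall, medium, small and tiny. The cap heights measured (0.106, 0.090, 0.074, 0.058 m) match the sizes given. Brown, purple and green are left alone.

Positions in world xy:

| Bottle | Position | Target mark |
|---|---|---|
| tall | (0.638, -0.216) | (0.417, 0.254) |
| medium | (0.430, -0.166) | (0.494, 0.240) |
| small | (0.430, -0.0135) | (0.5705, 0.2255) |
| tiny | (0.632, -0.032) | (0.647, 0.211) |

I'll turn the hand 90° so the fingers close across the tray, and move above the tall bottle.

Emit:
servo_tool:
  deltas:
    - {"claw": 8.5, "travel": [-4.3, -1.7, 0], "rotation": [0, 0, 0.144]}
    - {"claw": 8.5, "travel": [-8.6, -3.5, 0], "rotation": [0, 0, 0.288]}
    - {"claw": 8.5, "travel": [-13, -5.2, 0], "rotation": [0, 0, 0.432]}
    - {"claw": 8.5, "travel": [-17.3, -7, 0], "rotation": [0, 0, 0.576]}
    - {"claw": 8.5, "travel": [-21.6, -8.7, 0], "rotation": [0, 0, 0.72]}
  grip_force: 50

```text
time_s: 0.6
position: [0.6368, -0.2175, 0.2311]
tool_rot: [-3.141, 0.0, 0.845]
contact_force: [-0.1, -0.8, -0.4]
opening: 0.995
finger_force: 0.0
```

Emit:
servo_tool:
  deltas:
    - {"claw": 8.5, "travel": [0, 0, 0], "rotation": [0, 0, 0.145]}
    - {"claw": 8.5, "travel": [0, 0, 0], "rotation": [0, 0, 0.29]}
    - {"claw": 8.5, "travel": [0, 0, 0], "rotation": [0, 0, 0.435]}
    - {"claw": 8.5, "travel": [0, 0, 0], "rotation": [0, 0, 0.58]}
    - {"claw": 8.5, "travel": [0, 0, 0], "rotation": [0, 0, 0.725]}

```text
time_s: 1.1
position: [0.6378, -0.2159, 0.2309]
tool_rot: [-3.141, 0.001, 0.12]
contact_force: [-0.1, 0.1, -0.8]
opening: 0.999
finger_force: 0.0
```

Emit:
servo_tool:
  deltas:
    - {"claw": 8.5, "travel": [0, 0, 0], "rotation": [0, 0, 0.126]}
    - {"claw": 8.5, "travel": [0, 0, 0], "rotation": [0, 0, 0.126]}
    - {"claw": 8.5, "travel": [0, 0, 0], "rotation": [0, 0, 0.126]}

```text
time_s: 1.4
position: [0.6379, -0.2158, 0.231]
tool_rot: [3.141, 0.001, 0.004]
contact_force: [0.2, 1.1, 0.4]
opening: 0.991
finger_force: 0.0
```

Emit:
servo_tool:
  deltas:
    - {"claw": 8.5, "travel": [0, 0, 4.5], "rotation": [0, 0, 0]}
    - {"claw": 8.5, "travel": [0, 0, 9], "rotation": [0, 0, 0]}
    - {"claw": 8.5, "travel": [0, 0, 13.5], "rotation": [0, 0, 0]}
    - {"claw": 8.5, "travel": [0, 0, 17], "rotation": [0, 0, 0]}
    - {"claw": 8.5, "travel": [0, 0, 18.3], "rotation": [0, 0, 0]}

```text
time_s: 1.9
position: [0.6362, -0.2153, 0.0447]
tool_rot: [-3.14, 0.005, 0.002]
contact_force: [-0.6, 0.6, 0.3]
opening: 0.995
finger_force: 0.0
```

Emit:
servo_tool:
  deltas:
    - {"claw": 7, "travel": [0, 0, 0], "rotation": [0, 0, 0]}
    - {"claw": 6, "travel": [0, 0, 0], "rotation": [0, 0, 0]}
    - {"claw": 5.3, "travel": [0, 0, 0], "rotation": [0, 0, 0]}
    - {"claw": 4.8, "travel": [0, 0, 0], "rotation": [0, 0, 0]}
    - {"claw": 4, "travel": [0, 0, 0], "rotation": [0, 0, 0]}

```text
time_s: 2.4
position: [0.6394, -0.217, 0.0508]
tool_rot: [3.14, -0.004, -0.0]
contact_force: [-0.8, -2.3, 5.0]
opening: 0.571
finger_force: 50.3
```

Emit:
servo_tool:
  deltas:
    - {"claw": 3.5, "travel": [0, 0, 0], "rotation": [0, 0, 0]}
    - {"claw": 3.5, "travel": [0, 0, 0], "rotation": [0, 0, 0]}
    - {"claw": 3.5, "travel": [0, 0, -0.5], "rotation": [0, 0, 0]}
    - {"claw": 3.5, "travel": [0, 0, -1.5], "rotation": [0, 0, 0]}
    - {"claw": 3.5, "travel": [0, 0, -3], "rotation": [0, 0, 0]}

```text
time_s: 2.9
position: [0.6377, -0.2156, 0.0791]
tool_rot: [-3.141, 0.001, 0.0]
contact_force: [0.2, -0.8, -1.5]
opening: 0.57
finger_force: 51.6
```

Emit:
servo_tool:
  deltas:
    - {"claw": 3.5, "travel": [0, 0, -4.5], "rotation": [0, 0, 0]}
    - {"claw": 3.5, "travel": [-0.9, -1.9, -8], "rotation": [0, 0, 0]}
    - {"claw": 3.5, "travel": [-2.4, -5, -10], "rotation": [0, 0, 0]}
    - {"claw": 3.5, "travel": [-4.3, -9.1, -10], "rotation": [0, 0, 0]}
    - {"claw": 3.5, "travel": [-6.2, -13.2, -10], "rotation": [0, 0, 0]}

```text
time_s: 3.4
position: [0.5757, -0.083, 0.1805]
tool_rot: [-3.141, -0.003, -0.001]
contact_force: [0.7, 0.9, -1.2]
opening: 0.569
finger_force: 52.4
```

Emit:
servo_tool:
  deltas:
    - {"claw": 3.5, "travel": [-1.8, -3.8, 0], "rotation": [0, 0, 0]}
    - {"claw": 3.5, "travel": [-3.6, -7.6, 0], "rotation": [0, 0, 0]}
    - {"claw": 3.5, "travel": [-5.4, -11.4, 0], "rotation": [0, 0, 0]}
    - {"claw": 3.5, "travel": [-7.2, -15.2, 0], "rotation": [0, 0, 0]}
    - {"claw": 3.5, "travel": [-9, -19, 0], "rotation": [0, 0, 0]}

```text
time_s: 3.9
position: [0.4854, 0.1075, 0.1795]
tool_rot: [-3.14, -0.001, -0.0]
contact_force: [0.4, 1.7, -1.5]
opening: 0.57
finger_force: 52.4
```

Emit:
servo_tool:
  deltas:
    - {"claw": 3.5, "travel": [-1.8, -3.8, 0], "rotation": [0, 0, 0]}
    - {"claw": 3.5, "travel": [-3.6, -7.6, 0], "rotation": [0, 0, 0]}
    - {"claw": 3.5, "travel": [-5.2, -11, 0], "rotation": [0, 0, 0]}
    - {"claw": 3.5, "travel": [-6.4, -13.6, 0], "rotation": [0, 0, 0]}
    - {"claw": 3.5, "travel": [-6.9, -14.8, 0], "rotation": [0, 0, 0]}

```text
time_s: 4.4
position: [0.4158, 0.2568, 0.1792]
tool_rot: [-3.14, -0.0, 0.004]
contact_force: [0.3, -1.0, -1.4]
opening: 0.576
finger_force: 52.4
```

Emit:
servo_tool:
  deltas:
    - {"claw": 3.5, "travel": [0, 0, 0], "rotation": [0, 0, 0]}
    - {"claw": 3.5, "travel": [0, 0, 0], "rotation": [0, 0, 0]}
    - {"claw": 3.5, "travel": [0, 0, 0], "rotation": [0, 0, 0]}

```text
time_s: 4.7
position: [0.4178, 0.2526, 0.1786]
tool_rot: [3.141, -0.001, -0.002]
contact_force: [1.0, 0.4, -2.0]
opening: 0.57
finger_force: 52.4
```

```bash
python3 - <<'E'
from h import *
for n in("scene","side"):
    im,d,i=grab(n); cv2.imwrite(f"pics/{n}1.png",im[...,::-1])
s=env.read_state(); print(s["position"],s["tool_rot"],s["time_s"])
E
```

```text
[0.4177391  0.25274476 0.17846704] [ 3.14147775e+00 -2.52997008e-04 -2.52158495e-03] 4.8
```

View pics/side1.png

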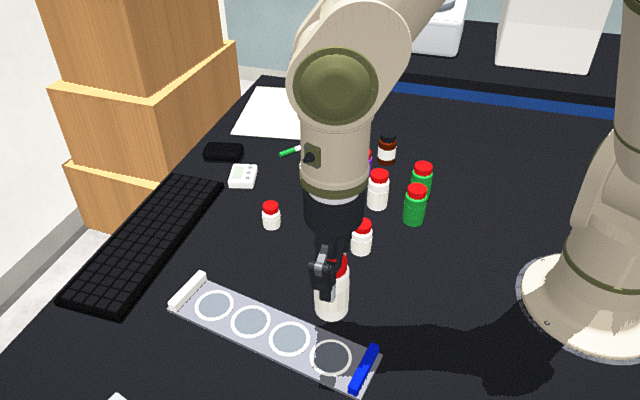

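Side view: the tall bottle hangs upright at (332,290), above the blue-end mark at (330,357). I'll lower it and release.

Emit:
servo_tool:
  deltas:
    - {"claw": 3.5, "travel": [0, -0.1, 3.5], "rotation": [0, 0, 0]}
    - {"claw": 3.5, "travel": [0, -0.1, 7], "rotation": [0, 0, 0]}
    - {"claw": 3.5, "travel": [0, -0.1, 9.5], "rotation": [0, 0, 0]}
    - {"claw": 3.5, "travel": [0, -0.1, 11], "rotation": [0, 0, 0]}
    - {"claw": 3.5, "travel": [0, -0.1, 11.4], "rotation": [0, 0, 0]}

```text
time_s: 5.3
position: [0.4171, 0.2537, 0.0628]
tool_rot: [3.14, 0.002, -0.002]
contact_force: [0.8, 0.0, -2.0]
opening: 0.574
finger_force: 52.3
```

Emit:
servo_tool:
  deltas:
    - {"claw": 3.5, "travel": [0, 0, 0.2], "rotation": [0, 0, 0]}
    - {"claw": 3.5, "travel": [0, 0, 0.4], "rotation": [0, 0, 0]}
    - {"claw": 3.5, "travel": [0, 0, 0.5], "rotation": [0, 0, 0]}
    - {"claw": 3.5, "travel": [0, 0, 0.5], "rotation": [0, 0, 0]}

```text
time_s: 5.7
position: [0.4178, 0.2549, 0.0607]
tool_rot: [-3.14, -0.002, -0.001]
contact_force: [-1.2, -3.3, 5.8]
opening: 0.574
finger_force: 53.0
```

Emit:
servo_tool:
  deltas:
    - {"claw": 5, "travel": [0, 0, 0], "rotation": [0, 0, 0]}
    - {"claw": 5.6, "travel": [0, 0, 0], "rotation": [0, 0, 0]}
    - {"claw": 7, "travel": [0, 0, 0], "rotation": [0, 0, 0]}
    - {"claw": 7.8, "travel": [0, 0, 0], "rotation": [0, 0, 0]}
    - {"claw": 7.8, "travel": [0, 0, 0], "rotation": [0, 0, 0]}

```text
time_s: 6.2
position: [0.4171, 0.2552, 0.0593]
tool_rot: [-3.142, -0.0, 0.0]
contact_force: [0.0, 0.4, 0.2]
opening: 0.908
finger_force: 0.0
```

Emit:
servo_tool:
  deltas:
    - {"claw": 7.8, "travel": [0, 0, -1], "rotation": [0, 0, 0]}
    - {"claw": 7.8, "travel": [0, 0, -3], "rotation": [0, 0, 0]}
    - {"claw": 7.8, "travel": [0, 0, -7], "rotation": [0, 0, 0]}
    - {"claw": 7.8, "travel": [0, 0, -11], "rotation": [0, 0, 0]}
    - {"claw": 7.8, "travel": [0, 0, -14], "rotation": [0, 0, 0]}

```text
time_s: 6.7
position: [0.4172, 0.2547, 0.2019]
tool_rot: [-3.141, -0.001, -0.001]
contact_force: [0.5, 0.9, 0.1]
opening: 0.914
finger_force: 0.0
```

Emit:
servo_tool:
  deltas:
    - {"claw": 8.5, "travel": [0.1, 3, 0], "rotation": [0, 0, 0]}
    - {"claw": 8.5, "travel": [0.2, 7.6, 0], "rotation": [0, 0, 0]}
    - {"claw": 8.5, "travel": [0.4, 12.2, 0], "rotation": [0, 0, 0]}
    - {"claw": 8.5, "travel": [0.5, 16.8, 0], "rotation": [0, 0, 0]}
    - {"claw": 8.5, "travel": [0.7, 21.4, 0], "rotation": [0, 0, 0]}

```text
time_s: 7.2
position: [0.4236, 0.0394, 0.1999]
tool_rot: [-3.141, -0.0, 0.0]
contact_force: [1.1, -0.2, 0.7]
opening: 0.995
finger_force: 0.0
```

Emit:
servo_tool:
  deltas:
    - {"claw": 8.5, "travel": [0.1, 4.6, 0], "rotation": [0, 0, 0]}
    - {"claw": 8.5, "travel": [0.3, 9.2, 0], "rotation": [0, 0, 0]}
    - {"claw": 8.5, "travel": [0.4, 13.8, 0], "rotation": [0, 0, 0]}
    - {"claw": 8.5, "travel": [0.5, 18, 0], "rotation": [0, 0, 0]}
    - {"claw": 8.5, "travel": [0.6, 20.6, 0], "rotation": [0, 0, 0]}

```text
time_s: 7.7
position: [0.4294, -0.1682, 0.2001]
tool_rot: [3.141, -0.001, -0.003]
contact_force: [0.2, 0.5, 0.8]
opening: 0.998
finger_force: 0.0
```

Emit:
servo_tool:
  deltas:
    - {"claw": 8.5, "travel": [0, 0, 0], "rotation": [0, 0, 0]}
    - {"claw": 8.5, "travel": [0, 0, 0], "rotation": [0, 0, 0]}

```text
time_s: 7.9
position: [0.4296, -0.1651, 0.1996]
tool_rot: [-3.141, 0.0, -0.002]
contact_force: [0.6, 1.4, -0.4]
opening: 0.996
finger_force: 0.0
```

```bash
python3 - <<'E'
from h import *
n="scene"
im,d,i=grab(n); P=cloud(d,i); hsv=cv2.cvtColor(im,cv2.COLOR_RGB2HSV); H,S,V=[hsv[...,k].astype(int) for k in range(3)]
ok=(d>0)&(P[...,0]>0.2)&(P[...,0]<1.1)&(abs(P[...,1])<0.6)
red=((H<6)|(H>174))&(S>170)&(V>90)&ok
N,L,st,c=cv2.connectedComponentsWithStats(red.astype(np.uint8))
for k in range(1,N):
    if st[k,4]<40: continue
    p=P[L==k]; zt=np.percentile(p[:,2],97); top=p[p[:,2]>zt-0.004]
    (cx,cy),r=cv2.minEnclosingCircle(top[:,:2].astype(np.float32))
    print(c[k].round(),"top",zt.round(4),"xy",round(cx,4),round(cy,4),"r",round(r,4))
cv2.imwrite("pics/scene2.png",im[...,::-1]); print(env.read_state()["position"])
E
```

```text
[340. 148.] top 0.0904 xy 0.3436 -0.2218 r 0.0202
[363. 160.] top 0.0905 xy 0.344 -0.1347 r 0.0205
[293. 162.] top 0.0902 xy 0.4847 -0.2424 r 0.0209
[330. 167.] top 0.0907 xy 0.4321 -0.1654 r 0.0192
[375. 198.] top 0.0746 xy 0.4311 -0.0127 r 0.0187
[302. 234.] top 0.0583 xy 0.6327 -0.0333 r 0.0173
[486. 236.] top 0.1167 xy 0.42 0.2545 r 0.0228
[ 0.42967581 -0.16426789  0.1994577 ]
```

View pics/scene2.png

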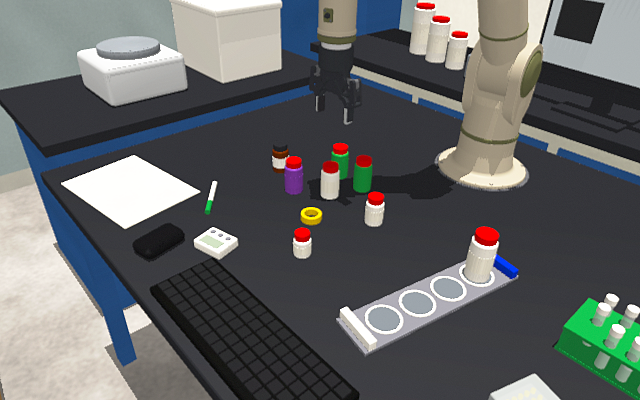

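Scene view: the tall bottle stands on the blue-end mark at (481,258), within about 3 mm of centre. The hand is above the medium bottle at (330,180).

Emit:
servo_tool:
  deltas:
    - {"claw": 8.5, "travel": [0, 0, 4.5], "rotation": [0, 0, 0]}
    - {"claw": 8.5, "travel": [0, 0, 9], "rotation": [0, 0, 0]}
    - {"claw": 8.5, "travel": [0, 0, 13], "rotation": [0, 0, 0]}
    - {"claw": 8.5, "travel": [0, 0, 15.7], "rotation": [0, 0, 0]}
    - {"claw": 8.5, "travel": [0, 0, 16.7], "rotation": [0, 0, 0]}

```text
time_s: 8.45
position: [0.4292, -0.1632, 0.0303]
tool_rot: [-3.14, 0.003, 0.002]
contact_force: [-0.1, 0.2, 0.2]
opening: 0.993
finger_force: 0.0
```

Emit:
servo_tool:
  deltas:
    - {"claw": 7, "travel": [0, 0, 0], "rotation": [0, 0, 0]}
    - {"claw": 6, "travel": [0, 0, 0], "rotation": [0, 0, 0]}
    - {"claw": 5, "travel": [0, 0, 0], "rotation": [0, 0, 0]}
    - {"claw": 4.5, "travel": [0, 0, 0], "rotation": [0, 0, 0]}
    - {"claw": 3.5, "travel": [0, 0, 0], "rotation": [0, 0, 0]}

```text
time_s: 8.95
position: [0.4309, -0.1652, 0.0338]
tool_rot: [3.141, -0.003, -0.0]
contact_force: [0.2, -0.4, 10.9]
opening: 0.522
finger_force: 49.3
```

Emit:
servo_tool:
  deltas:
    - {"claw": 3.2, "travel": [0, 0, 0], "rotation": [0, 0, 0]}
    - {"claw": 3.2, "travel": [0, 0, 0], "rotation": [0, 0, 0]}
    - {"claw": 3.2, "travel": [0, 0, -1], "rotation": [0, 0, 0]}
    - {"claw": 3.2, "travel": [0, 0, -4], "rotation": [0, 0, 0]}
    - {"claw": 3.2, "travel": [0, 0, -8], "rotation": [0, 0, 0]}

```text
time_s: 9.45
position: [0.4291, -0.1646, 0.1132]
tool_rot: [-3.14, 0.002, -0.001]
contact_force: [0.3, 0.1, -1.2]
opening: 0.525
finger_force: 51.4
```

Emit:
servo_tool:
  deltas:
    - {"claw": 3.2, "travel": [0, 0, -4.5], "rotation": [0, 0, 0]}
    - {"claw": 3.2, "travel": [0.4, -2.5, -6], "rotation": [0, 0, 0]}
    - {"claw": 3.2, "travel": [1.1, -6.8, -6], "rotation": [0, 0, 0]}
    - {"claw": 3.2, "travel": [1.8, -11.2, -6], "rotation": [0, 0, 0]}
    - {"claw": 3.2, "travel": [2.5, -15.6, -6], "rotation": [0, 0, 0]}

```text
time_s: 9.95
position: [0.4548, -0.0071, 0.1736]
tool_rot: [-3.14, -0.001, -0.001]
contact_force: [-0.1, 0.2, -1.0]
opening: 0.521
finger_force: 51.5
```

Emit:
servo_tool:
  deltas:
    - {"claw": 3.2, "travel": [0.7, -4.4, 0], "rotation": [0, 0, 0]}
    - {"claw": 3.2, "travel": [1.4, -8.8, 0], "rotation": [0, 0, 0]}
    - {"claw": 3.2, "travel": [2.1, -13.2, 0], "rotation": [0, 0, 0]}
    - {"claw": 3.2, "travel": [2.8, -17.4, 0], "rotation": [0, 0, 0]}
    - {"claw": 3.2, "travel": [3.4, -21, 0], "rotation": [0, 0, 0]}

```text
time_s: 10.45
position: [0.4885, 0.2038, 0.1733]
tool_rot: [-3.141, -0.0, 0.002]
contact_force: [1.1, -0.2, -1.4]
opening: 0.524
finger_force: 51.5
```

Emit:
servo_tool:
  deltas:
    - {"claw": 3.2, "travel": [0.3, -2.6, 0], "rotation": [0, 0, 0]}
    - {"claw": 3.2, "travel": [0.5, -3.9, 0], "rotation": [0, 0, 0]}
    - {"claw": 3.2, "travel": [0.5, -3.9, 0], "rotation": [0, 0, 0]}
    - {"claw": 3.2, "travel": [0.5, -3.9, 0], "rotation": [0, 0, 0]}
    - {"claw": 3.2, "travel": [0.5, -3.9, 0], "rotation": [0, 0, 0]}

```text
time_s: 10.95
position: [0.4939, 0.2381, 0.1726]
tool_rot: [3.141, 0.0, -0.003]
contact_force: [0.1, -0.4, -1.7]
opening: 0.524
finger_force: 51.5
```

Emit:
servo_tool:
  deltas:
    - {"claw": 3.2, "travel": [0, -0.1, 4], "rotation": [0, 0, 0]}
    - {"claw": 3.2, "travel": [0, -0.1, 8], "rotation": [0, 0, 0]}
    - {"claw": 3.2, "travel": [0, -0.1, 11], "rotation": [0, 0, 0]}
    - {"claw": 3.2, "travel": [0, -0.1, 12.3], "rotation": [0, 0, 0]}
    - {"claw": 3.2, "travel": [0, -0.1, 12.5], "rotation": [0, 0, 0]}

```text
time_s: 11.45
position: [0.4938, 0.2394, 0.0464]
tool_rot: [3.14, 0.002, -0.002]
contact_force: [-0.3, 0.0, -0.8]
opening: 0.524
finger_force: 51.5
```

Emit:
servo_tool:
  deltas:
    - {"claw": 3.2, "travel": [0, 0, 0.2], "rotation": [0, 0, 0]}
    - {"claw": 3.2, "travel": [0, 0, 0.4], "rotation": [0, 0, 0]}
    - {"claw": 3.2, "travel": [0, 0, 0.5], "rotation": [0, 0, 0]}
    - {"claw": 3.2, "travel": [0, 0, 0.5], "rotation": [0, 0, 0]}

```text
time_s: 11.85
position: [0.4948, 0.2412, 0.0439]
tool_rot: [-3.14, -0.002, -0.0]
contact_force: [-0.3, -1.4, 7.0]
opening: 0.521
finger_force: 52.4
```

Contact at the expected height. I'll release and rise.

Emit:
servo_tool:
  deltas:
    - {"claw": 4.6, "travel": [0, 0, 0], "rotation": [0, 0, 0]}
    - {"claw": 5.2, "travel": [0, 0, 0], "rotation": [0, 0, 0]}
    - {"claw": 6.5, "travel": [0, 0, 0], "rotation": [0, 0, 0]}
    - {"claw": 7.5, "travel": [0, 0, 0], "rotation": [0, 0, 0]}
    - {"claw": 7.5, "travel": [0, 0, 0], "rotation": [0, 0, 0]}

```text
time_s: 12.35
position: [0.4941, 0.2411, 0.0423]
tool_rot: [3.142, -0.0, -0.0]
contact_force: [0.5, -1.0, 0.8]
opening: 0.874
finger_force: 0.0
```

Emit:
servo_tool:
  deltas:
    - {"claw": 7.5, "travel": [0, 0, -1], "rotation": [0, 0, 0]}
    - {"claw": 7.5, "travel": [0, 0, -3], "rotation": [0, 0, 0]}
    - {"claw": 7.5, "travel": [0, 0, -7], "rotation": [0, 0, 0]}
    - {"claw": 7.5, "travel": [0, 0, -11], "rotation": [0, 0, 0]}
    - {"claw": 7.5, "travel": [0, 0, -14], "rotation": [0, 0, 0]}

```text
time_s: 12.85
position: [0.4943, 0.2407, 0.1849]
tool_rot: [-3.141, -0.001, -0.001]
contact_force: [0.0, 0.1, -0.1]
opening: 0.879
finger_force: 0.0
```

Emit:
servo_tool:
  deltas:
    - {"claw": 8.5, "travel": [-0.8, 3.2, 0], "rotation": [0, 0, 0]}
    - {"claw": 8.5, "travel": [-1.9, 7.6, 0], "rotation": [0, 0, 0]}
    - {"claw": 8.5, "travel": [-3, 12, 0], "rotation": [0, 0, 0]}
    - {"claw": 8.5, "travel": [-4.1, 16.4, 0], "rotation": [0, 0, 0]}
    - {"claw": 8.5, "travel": [-5.2, 20.6, 0], "rotation": [0, 0, 0]}

```text
time_s: 13.35
position: [0.4413, 0.0334, 0.1829]
tool_rot: [-3.141, -0.001, -0.0]
contact_force: [1.1, -0.4, -0.1]
opening: 0.995
finger_force: 0.0
```

Emit:
servo_tool:
  deltas:
    - {"claw": 8.5, "travel": [-0.9, 3.4, 0], "rotation": [0, 0, 0]}
    - {"claw": 8.5, "travel": [-1.2, 4.7, 0], "rotation": [0, 0, 0]}
    - {"claw": 8.5, "travel": [-1.2, 4.7, 0], "rotation": [0, 0, 0]}
    - {"claw": 8.5, "travel": [-1.2, 4.7, 0], "rotation": [0, 0, 0]}

```text
time_s: 13.75
position: [0.4305, -0.0113, 0.1825]
tool_rot: [-3.141, -0.0, -0.0]
contact_force: [-0.3, -0.2, -0.0]
opening: 0.994
finger_force: 0.0
```

Emit:
servo_tool:
  deltas:
    - {"claw": 8.5, "travel": [0, 0.1, 4.5], "rotation": [0, 0, 0]}
    - {"claw": 8.5, "travel": [0, 0.1, 9], "rotation": [0, 0, 0]}
    - {"claw": 8.5, "travel": [0, 0.1, 13], "rotation": [0, 0, 0]}
    - {"claw": 8.5, "travel": [0, 0.1, 15.7], "rotation": [0, 0, 0]}
    - {"claw": 8.5, "travel": [0, 0.1, 16.4], "rotation": [0, 0, 0]}

```text
time_s: 14.25
position: [0.4316, -0.0116, 0.0188]
tool_rot: [-3.141, 0.008, 0.008]
contact_force: [3.9, -3.9, 0.2]
opening: 1.001
finger_force: 0.0
```

Emit:
servo_tool:
  deltas:
    - {"claw": 6.5, "travel": [0, 0, 0], "rotation": [0, 0, 0]}
    - {"claw": 5.3, "travel": [0, 0, 0], "rotation": [0, 0, 0]}
    - {"claw": 4.5, "travel": [0, 0, 0], "rotation": [0, 0, 0]}
    - {"claw": 4, "travel": [0, 0, 0], "rotation": [0, 0, 0]}
    - {"claw": 3, "travel": [0, 0, 0], "rotation": [0, 0, 0]}

```text
time_s: 14.75
position: [0.4328, -0.0125, 0.0219]
tool_rot: [-3.141, 0.002, -0.001]
contact_force: [0.3, 1.2, 7.5]
opening: 0.478
finger_force: 50.2
```

Emit:
servo_tool:
  deltas:
    - {"claw": 2.8, "travel": [0, 0, 0], "rotation": [0, 0, 0]}
    - {"claw": 2.8, "travel": [0, 0, 0], "rotation": [0, 0, 0]}
    - {"claw": 2.8, "travel": [0, 0, -1], "rotation": [0, 0, 0]}
    - {"claw": 2.8, "travel": [0, 0, -4], "rotation": [0, 0, 0]}
    - {"claw": 2.8, "travel": [0, 0, -8], "rotation": [0, 0, 0]}

```text
time_s: 15.25
position: [0.4319, -0.013, 0.1016]
tool_rot: [-3.141, 0.006, -0.003]
contact_force: [1.1, 0.6, -0.6]
opening: 0.481
finger_force: 50.7
```

Emit:
servo_tool:
  deltas:
    - {"claw": 2.8, "travel": [0, 0, -4.5], "rotation": [0, 0, 0]}
    - {"claw": 2.8, "travel": [1.2, -2.1, -7], "rotation": [0, 0, 0]}
    - {"claw": 2.8, "travel": [3.4, -5.8, -7], "rotation": [0, 0, 0]}
    - {"claw": 2.8, "travel": [5.6, -9.6, -7], "rotation": [0, 0, 0]}
    - {"claw": 2.8, "travel": [7.8, -13.3, -7], "rotation": [0, 0, 0]}

```text
time_s: 15.75
position: [0.5113, 0.1225, 0.1716]
tool_rot: [-3.14, 0.003, -0.001]
contact_force: [0.6, -0.1, -0.7]
opening: 0.483
finger_force: 50.7
```

Emit:
servo_tool:
  deltas:
    - {"claw": 2.8, "travel": [2.2, -3.7, 0], "rotation": [0, 0, 0]}
    - {"claw": 2.8, "travel": [4.4, -7.4, 0], "rotation": [0, 0, 0]}
    - {"claw": 2.8, "travel": [5.8, -9.8, 0], "rotation": [0, 0, 0]}
    - {"claw": 2.8, "travel": [6.2, -10.5, 0], "rotation": [0, 0, 0]}
    - {"claw": 2.8, "travel": [6.2, -10.5, 0], "rotation": [0, 0, 0]}

```text
time_s: 16.25
position: [0.5727, 0.2261, 0.1703]
tool_rot: [-3.141, 0.005, 0.001]
contact_force: [-0.5, -0.1, -0.9]
opening: 0.476
finger_force: 50.7
```

Emit:
servo_tool:
  deltas:
    - {"claw": 2.8, "travel": [0, 0, 0], "rotation": [0, 0, 0]}
    - {"claw": 2.8, "travel": [0, 0, 0], "rotation": [0, 0, 0]}

```text
time_s: 16.45
position: [0.5723, 0.2234, 0.1707]
tool_rot: [-3.141, 0.005, -0.003]
contact_force: [0.9, -1.0, -0.5]
opening: 0.476
finger_force: 50.7
```

Emit:
servo_tool:
  deltas:
    - {"claw": 2.8, "travel": [0, -0.1, 4], "rotation": [0, 0, 0]}
    - {"claw": 2.8, "travel": [0, -0.1, 8], "rotation": [0, 0, 0]}
    - {"claw": 2.8, "travel": [0, -0.1, 11.5], "rotation": [0, 0, 0]}
    - {"claw": 2.8, "travel": [0, -0.1, 13], "rotation": [0, 0, 0]}
    - {"claw": 2.8, "travel": [0, -0.1, 13.4], "rotation": [0, 0, 0]}

```text
time_s: 16.95
position: [0.5716, 0.2247, 0.0354]
tool_rot: [3.141, 0.006, -0.002]
contact_force: [-0.1, 0.2, -0.1]
opening: 0.475
finger_force: 50.7
```

Emit:
servo_tool:
  deltas:
    - {"claw": 2.8, "travel": [0, 0, 0.2], "rotation": [0, 0, 0]}
    - {"claw": 2.8, "travel": [0, 0, 0.4], "rotation": [0, 0, 0]}
    - {"claw": 2.8, "travel": [0, 0, 0.5], "rotation": [0, 0, 0]}
    - {"claw": 2.8, "travel": [0, 0, 0.5], "rotation": [0, 0, 0]}

```text
time_s: 17.35
position: [0.5726, 0.2262, 0.0321]
tool_rot: [-3.141, 0.004, 0.0]
contact_force: [-0.0, 0.7, -1.5]
opening: 0.475
finger_force: 50.7
```

Not in contact yet, so I'll ease down a little further.

Emit:
servo_tool:
  deltas:
    - {"claw": 2.8, "travel": [0, 0, 0.1], "rotation": [0, 0, 0]}
    - {"claw": 2.8, "travel": [0, 0, 0.2], "rotation": [0, 0, 0]}
    - {"claw": 2.8, "travel": [0, 0, 0.2], "rotation": [0, 0, 0]}

```text
time_s: 17.65
position: [0.5726, 0.2262, 0.0319]
tool_rot: [-3.139, 0.003, -0.0]
contact_force: [-6.6, 0.3, 24.8]
opening: 0.477
finger_force: 53.2
```

Emit:
servo_tool:
  deltas:
    - {"claw": 2.8, "travel": [0, 0, -0.15], "rotation": [0, 0, 0]}
    - {"claw": 4.2, "travel": [0, 0, -0.15], "rotation": [0, 0, 0]}
    - {"claw": 5, "travel": [0, 0, -0.15], "rotation": [0, 0, 0]}
    - {"claw": 6.5, "travel": [0, 0, -0.15], "rotation": [0, 0, 0]}
    - {"claw": 7.2, "travel": [0, 0, -0.15], "rotation": [0, 0, 0]}

```text
time_s: 18.15
position: [0.5721, 0.2259, 0.0305]
tool_rot: [3.141, 0.005, -0.0]
contact_force: [-0.0, 0.2, -1.1]
opening: 0.842
finger_force: 0.0
```

Emit:
servo_tool:
  deltas:
    - {"claw": 7.5, "travel": [0, 0, 0], "rotation": [0, 0, 0]}
    - {"claw": 7.5, "travel": [0, 0, -2], "rotation": [0, 0, 0]}
    - {"claw": 7.5, "travel": [0, 0, -6], "rotation": [0, 0, 0]}
    - {"claw": 7.5, "travel": [0, 0, -10], "rotation": [0, 0, 0]}
    - {"claw": 7.5, "travel": [0, 0, -14], "rotation": [0, 0, 0]}

```text
time_s: 18.65
position: [0.5726, 0.2256, 0.172]
tool_rot: [3.141, 0.005, -0.001]
contact_force: [0.8, 0.5, -0.2]
opening: 0.879
finger_force: 0.0
```

Emit:
servo_tool:
  deltas:
    - {"claw": 8.5, "travel": [0.7, 3, 0], "rotation": [0, 0, 0]}
    - {"claw": 8.5, "travel": [1.6, 7, 0], "rotation": [0, 0, 0]}
    - {"claw": 8.5, "travel": [2.6, 11.2, 0], "rotation": [0, 0, 0]}
    - {"claw": 8.5, "travel": [3.6, 15.6, 0], "rotation": [0, 0, 0]}
    - {"claw": 8.5, "travel": [4.6, 20, 0], "rotation": [0, 0, 0]}

```text
time_s: 19.15
position: [0.6189, 0.0244, 0.1705]
tool_rot: [-3.141, 0.005, 0.0]
contact_force: [-0.6, -0.5, -0.1]
opening: 0.993
finger_force: 0.0
```

Emit:
servo_tool:
  deltas:
    - {"claw": 8.5, "travel": [1, 4, 0], "rotation": [0, 0, 0]}
    - {"claw": 8.5, "travel": [1.4, 5.8, 0], "rotation": [0, 0, 0]}
    - {"claw": 8.5, "travel": [1.4, 5.8, 0], "rotation": [0, 0, 0]}
    - {"claw": 8.5, "travel": [1.4, 5.8, 0], "rotation": [0, 0, 0]}

```text
time_s: 19.55
position: [0.6326, -0.0319, 0.1702]
tool_rot: [-3.141, 0.005, -0.001]
contact_force: [-0.8, -0.4, -0.1]
opening: 0.995
finger_force: 0.0
```

```bash
cat > caps.py <<'E'
from h import *
import sys
for n in("scene","side"):
    im,d,i=grab(n); P=cloud(d,i); hsv=cv2.cvtColor(im,cv2.COLOR_RGB2HSV); H,S,V=[hsv[...,k].astype(int) for k in range(3)]
    ok=(d>0)&(P[...,0]>0.2)&(P[...,0]<1.1)&(abs(P[...,1])<0.6)
    red=((H<6)|(H>174))&(S>170)&(V>90)&ok
    N,L,st,c=cv2.connectedComponentsWithStats(red.astype(np.uint8))
    for k in range(1,N):
        if st[k,4]<40: continue
        p=P[L==k]; zt=np.percentile(p[:,2],97); top=p[p[:,2]>zt-0.004]
        (cx,cy),r=cv2.minEnclosingCircle(top[:,:2].astype(np.float32))
        print(n,c[k].round(),"top",zt.round(4),"xy",round(cx,4),round(cy,4),"r",round(r,4))
    cv2.imwrite(f"pics/{n}{sys.argv[1]}.png",im[...,::-1])
print(env.read_state()["position"])
E
python3 caps.py 3
```

```text
scene [340. 148.] top 0.0911 xy 0.3431 -0.2184 r 0.0216
scene [363. 160.] top 0.0905 xy 0.345 -0.1348 r 0.0201
scene [296. 162.] top 0.1925 xy 0.621 -0.0733 r 0.001
scene [486. 236.] top 0.1165 xy 0.4186 0.2535 r 0.0226
scene [302. 234.] top 0.0583 xy 0.6342 -0.0317 r 0.0163
scene [457. 256.] top 0.1006 xy 0.4956 0.2407 r 0.0214
scene [423. 277.] top 0.0845 xy 0.5714 0.2294 r 0.019
side [362. 153.] top 0.0897 xy 0.4831 -0.2418 r 0.0217
side [423. 168.] top 0.0903 xy 0.3423 -0.2232 r 0.0211
side [417. 190.] top 0.0899 xy 0.3431 -0.1361 r 0.0215
side [270. 207.] top 0.0576 xy 0.6314 -0.0333 r 0.0169
side [246. 297.] top 0.0831 xy 0.57 0.2271 r 0.0185
side [287. 308.] top 0.0995 xy 0.493 0.2426 r 0.0205
side [331. 318.] top 0.1156 xy 0.4177 0.2528 r 0.0222
[ 0.6325451  -0.03039296  0.17011414]
```

View pics/scene3.png

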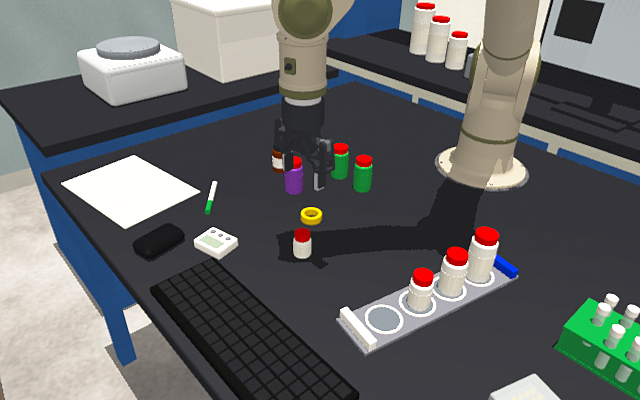

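Scene view: three bottles stand on their marks at (481,258), (455,275) and (421,292), each within about 3 mm of centre. The hand is above the tiny bottle at (302,243).

Emit:
servo_tool:
  deltas:
    - {"claw": 8.5, "travel": [0, 0.1, 4.5], "rotation": [0, 0, 0]}
    - {"claw": 8.5, "travel": [0, 0.1, 9], "rotation": [0, 0, 0]}
    - {"claw": 8.5, "travel": [0, 0.1, 13], "rotation": [0, 0, 0]}
    - {"claw": 8.5, "travel": [0, 0.1, 15.2], "rotation": [0, 0, 0]}
    - {"claw": 8.5, "travel": [0, 0.1, 15.9], "rotation": [0, 0, 0]}

```text
time_s: 20.15
position: [0.6305, -0.0311, 0.0089]
tool_rot: [-3.141, 0.009, 0.002]
contact_force: [0.5, -0.1, -0.1]
opening: 0.997
finger_force: 0.0
```

Emit:
servo_tool:
  deltas:
    - {"claw": 6.5, "travel": [0, 0, 0], "rotation": [0, 0, 0]}
    - {"claw": 5.3, "travel": [0, 0, 0], "rotation": [0, 0, 0]}
    - {"claw": 4.3, "travel": [0, 0, 0], "rotation": [0, 0, 0]}
    - {"claw": 3.7, "travel": [0, 0, 0], "rotation": [0, 0, 0]}
    - {"claw": 2.8, "travel": [0, 0, 0], "rotation": [0, 0, 0]}

```text
time_s: 20.65
position: [0.6329, -0.033, 0.0131]
tool_rot: [-3.141, 0.002, -0.0]
contact_force: [-0.8, 1.4, 9.1]
opening: 0.425
finger_force: 49.3
```

Emit:
servo_tool:
  deltas:
    - {"claw": 2.5, "travel": [0, 0, 0], "rotation": [0, 0, 0]}
    - {"claw": 2.5, "travel": [0, 0, 0], "rotation": [0, 0, 0]}
    - {"claw": 2.5, "travel": [0, 0, -1], "rotation": [0, 0, 0]}
    - {"claw": 2.5, "travel": [0, 0, -4], "rotation": [0, 0, 0]}
    - {"claw": 2.5, "travel": [0, 0, -8], "rotation": [0, 0, 0]}

```text
time_s: 21.15
position: [0.6314, -0.033, 0.0919]
tool_rot: [-3.142, 0.007, -0.001]
contact_force: [1.0, 0.3, -0.3]
opening: 0.422
finger_force: 50.2
```

Emit:
servo_tool:
  deltas:
    - {"claw": 2.5, "travel": [0, 0, -4.5], "rotation": [0, 0, 0]}
    - {"claw": 2.5, "travel": [0.1, -2, -7], "rotation": [0, 0, 0]}
    - {"claw": 2.5, "travel": [0.4, -6.2, -7], "rotation": [0, 0, 0]}
    - {"claw": 2.5, "travel": [0.6, -10.5, -7], "rotation": [0, 0, 0]}
    - {"claw": 2.5, "travel": [0.9, -14.8, -7], "rotation": [0, 0, 0]}

```text
time_s: 21.65
position: [0.6417, 0.1164, 0.1629]
tool_rot: [-3.141, 0.004, -0.001]
contact_force: [0.4, 0.0, -1.5]
opening: 0.427
finger_force: 50.3
```

Emit:
servo_tool:
  deltas:
    - {"claw": 2.5, "travel": [0.3, -4.2, 0], "rotation": [0, 0, 0]}
    - {"claw": 2.5, "travel": [0.5, -7.8, 0], "rotation": [0, 0, 0]}
    - {"claw": 2.5, "travel": [0.6, -9.5, 0], "rotation": [0, 0, 0]}
    - {"claw": 2.5, "travel": [0.6, -9.5, 0], "rotation": [0, 0, 0]}
    - {"claw": 2.5, "travel": [0.6, -9.5, 0], "rotation": [0, 0, 0]}

```text
time_s: 22.15
position: [0.6477, 0.2084, 0.1619]
tool_rot: [3.141, 0.004, -0.001]
contact_force: [-0.6, -0.6, -1.3]
opening: 0.423
finger_force: 50.3
```

Emit:
servo_tool:
  deltas:
    - {"claw": 2.5, "travel": [0, 0, 4], "rotation": [0, 0, 0]}
    - {"claw": 2.5, "travel": [0, 0, 8], "rotation": [0, 0, 0]}
    - {"claw": 2.5, "travel": [0, 0, 11.5], "rotation": [0, 0, 0]}
    - {"claw": 2.5, "travel": [0, 0, 13], "rotation": [0, 0, 0]}
    - {"claw": 2.5, "travel": [0, 0, 13.4], "rotation": [0, 0, 0]}

```text
time_s: 22.65
position: [0.6468, 0.2076, 0.0265]
tool_rot: [3.14, 0.007, -0.003]
contact_force: [-0.1, -0.1, -0.5]
opening: 0.424
finger_force: 50.2
```

Emit:
servo_tool:
  deltas:
    - {"claw": 2.5, "travel": [0, 0, 0.1], "rotation": [0, 0, 0]}
    - {"claw": 2.5, "travel": [0, 0, 0.2], "rotation": [0, 0, 0]}
    - {"claw": 2.5, "travel": [0, 0, 0.3], "rotation": [0, 0, 0]}
    - {"claw": 2.5, "travel": [0, 0, 0.3], "rotation": [0, 0, 0]}

```text
time_s: 23.05
position: [0.6476, 0.2102, 0.0254]
tool_rot: [-3.141, 0.003, 0.0]
contact_force: [-0.3, 0.2, -0.4]
opening: 0.424
finger_force: 50.3
```

Still not in contact. The grasp was at about 0.0125, so touchdown should be near 0.0225.

Emit:
servo_tool:
  deltas:
    - {"claw": 2.5, "travel": [0, -0.1, 0.1], "rotation": [0, 0, 0]}
    - {"claw": 2.5, "travel": [0, -0.1, 0.2], "rotation": [0, 0, 0]}
    - {"claw": 2.5, "travel": [0, -0.1, 0.25], "rotation": [0, 0, 0]}
    - {"claw": 2.5, "travel": [0, -0.1, 0.25], "rotation": [0, 0, 0]}

```text
time_s: 23.45
position: [0.6473, 0.2114, 0.0231]
tool_rot: [-3.14, 0.004, 0.0]
contact_force: [-2.7, 0.6, 10.2]
opening: 0.425
finger_force: 51.6
```

Emit:
servo_tool:
  deltas:
    - {"claw": 3.8, "travel": [0, 0, 0], "rotation": [0, 0, 0]}
    - {"claw": 4.6, "travel": [0, 0, 0], "rotation": [0, 0, 0]}
    - {"claw": 6, "travel": [0, 0, 0], "rotation": [0, 0, 0]}
    - {"claw": 7.2, "travel": [0, 0, 0], "rotation": [0, 0, 0]}
    - {"claw": 7.2, "travel": [0, 0, 0], "rotation": [0, 0, 0]}

```text
time_s: 23.95
position: [0.6471, 0.2109, 0.0218]
tool_rot: [3.142, 0.005, -0.0]
contact_force: [1.0, 0.5, 0.9]
opening: 0.846
finger_force: 0.0
```

Emit:
servo_tool:
  deltas:
    - {"claw": 7.2, "travel": [0, 0, -1], "rotation": [0, 0, 0]}
    - {"claw": 7.2, "travel": [0, 0, -3.5], "rotation": [0, 0, 0]}
    - {"claw": 7.2, "travel": [0, 0, -7.5], "rotation": [0, 0, 0]}
    - {"claw": 7.2, "travel": [0, 0, -12], "rotation": [0, 0, 0]}
    - {"claw": 7.2, "travel": [0, 0, -16], "rotation": [0, 0, 0]}

```text
time_s: 24.45
position: [0.648, 0.2104, 0.1846]
tool_rot: [3.141, 0.004, -0.001]
contact_force: [0.5, 1.0, -0.7]
opening: 0.842
finger_force: 0.0
```

Emit:
servo_tool:
  deltas:
    - {"claw": 7.2, "travel": [0, 4, 0], "rotation": [0, 0, 0]}
    - {"claw": 7.2, "travel": [0, 8, 0], "rotation": [0, 0, 0]}
    - {"claw": 7.2, "travel": [0, 12, 0], "rotation": [0, 0, 0]}
    - {"claw": 7.2, "travel": [0, 15, 0], "rotation": [0, 0, 0]}
    - {"claw": 7.2, "travel": [0, 16, 0], "rotation": [0, 0, 0]}

```text
time_s: 24.95
position: [0.6476, 0.0464, 0.1833]
tool_rot: [3.14, 0.003, -0.005]
contact_force: [-0.1, -0.5, 0.4]
opening: 0.846
finger_force: 0.0
```

Emit:
servo_tool:
  deltas:
    - {"claw": 7.2, "travel": [0, 0, 0], "rotation": [0, 0, 0]}
    - {"claw": 7.2, "travel": [0, 0, 0], "rotation": [0, 0, 0]}
    - {"claw": 7.2, "travel": [0, 0, 0], "rotation": [0, 0, 0]}

```text
time_s: 25.25
position: [0.6479, 0.0531, 0.1817]
tool_rot: [-3.141, 0.005, 0.002]
contact_force: [0.3, -0.2, -0.5]
opening: 0.84
finger_force: 0.0
```

```bash
python3 caps.py 4
```

```text
scene [366. 160.] top 0.0913 xy 0.4817 -0.0103 r 0.2036
scene [293. 162.] top 0.0911 xy 0.5661 -0.1322 r 0.1564
scene [486. 236.] top 0.1169 xy 0.4197 0.2533 r 0.0228
scene [457. 256.] top 0.1005 xy 0.4955 0.2414 r 0.0214
scene [423. 277.] top 0.0846 xy 0.5714 0.2286 r 0.0186
scene [387. 299.] top 0.0688 xy 0.6476 0.2139 r 0.0172
side [362. 153.] top 0.0899 xy 0.4844 -0.2428 r 0.0213
side [423. 168.] top 0.0898 xy 0.339 -0.223 r 0.0221
side [417. 190.] top 0.0899 xy 0.343 -0.1369 r 0.0217
side [210. 287.] top 0.0675 xy 0.6449 0.2119 r 0.017
side [246. 297.] top 0.0836 xy 0.5689 0.2269 r 0.0184
side [287. 308.] top 0.0998 xy 0.492 0.2418 r 0.0203
side [331. 318.] top 0.1158 xy 0.4175 0.253 r 0.0219
[0.64785645 0.05268232 0.18165984]
```

View pics/side4.png

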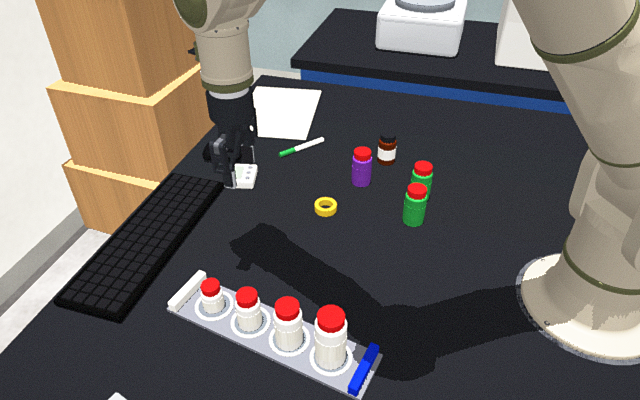

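Side view: all four bottles stand on their marks, from the tallest at (331,345) by the blue bar to the shortest at (211,300) by the white bar. Each is within about 4 mm of centre. The brown bottle at (387,150) hasn't moved, and the hand is clear of everything.

```bash
python3 -c "
from plant import env; print(env.hand_in())"
```

```text
the job is handed in; nothing more can be done
None
```

All four white bottles stand upright on their marks, tallest by the blue bar to shortest by the white bar, each about 4 mm or less from centre by camera; the brown bottle was not moved, and the job was handed in at about 25 s (the hand-in returned no verdict).

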